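# Eject the stitch cartridge and put it away in its case

## Robot

A 6-joint arm with a two-finger parallel gripper is mounted at the origin on the work surface. World frame = base frame: x ahead of the robot, y to its left, z up, the work surface at z = 0. Lengths are in m, angles in rad, forces in N, time in s.
With the tool pointing down it reaches from about 0.35 to 0.8 m from the base axis. Payload 7.3 kg.
Tool frame: the origin (TCP) lies at the very end of the fingers, on their centre line; the grasp point (between the pads) lies 19 mm behind it; z points along the fingers, y is the line along which they close (so a half turn about z gives the same grasp; the last joint's range is limited). The gripper opens to 85 mm and grips with 20 to 120 N. Pads are 22 mm wide; open, the fingers measure 114 mm over their backs; the gripper's body (76 mm by 85 mm) begins 54 mm behind the grasp point. The pads swing forward as they close: fully open they stand 13 mm farther back than shut.
Start: joints at [1.027, 0.342, 1.524, -0, 1.275, -0.146], TCP at [0.203, 0.484, 0.231] pointing down, gripper open.
Joint ranges: [-2.53, 2.53], [-0.77, 2.02], [0.04, 2.7], [-1, 4.14], [0.28, 2.66], [-3.11, 3.11]. Speed limits (rad/s): [2.57, 2.57, 3.14, 3.14, 3.14, 3.14].

## Interface

Orientations are given as a unit quaternion [x, y, z, w].
In Python, from workcell import robot, kin, viewer, spot_in gives the robot as it stands. The module is installed in compiled form; this text tells all that it offers. Calls block until the motion is done:
- robot.move_to(position, orientation): joint-space move of the TCP to a pose.
- robot.move_straight(position, max_speed=0.15, orientation=None, stop_force=None): straight line of the TCP; orientation=None keeps the orientation; max_speed is the mean speed in m/s. With stop_force (N) it stops when the force on the tool has changed by that much, and returns True; else False.
- robot.goto_joints(angles): joint-space move.
- robot.grip(opening, force=None): opening from 0.0 (shut) to 1.0 (fully open); force is the grip in N (None keeps the last); returns when the fingers have stopped.
- robot.dwell(seconds).
- kin.solve_ik(position, orientation): joint angles nearest the present ones, or None.
- robot.get_state(): the state.
- viewer.camera(name): name is "scene" or "top" or "wrist"; returns a dict with "pixels" (420x560x3 uint8, red, green, blue), "vfov" (degrees; the focal length in pixels is half the picture's height over the tangent of half this angle, whatever the lens; pixels are square), "cx", "cy" (the principal point, pixels), "extrinsics" (4x4, takes a point from camera to world coordinates). Camera axes: x right, y up, looking along -z (the intrinsics and any distortion apply to the point x, -y, -z); pixel columns grow to the right and rows downward; lengths in m; the calibration is good to about 2 mm. A picture is of the moment at which its call begins. There is no depth.
A pose or a line that the arm cannot do raises robot.Unreachable and nothing moves.
- robot.finish_job(): hands the job in; it is judged then, once.
Trained networks look in the newest picture that a camera, given by its name, has taken for a name from the list of things; names that differ only in an ending like _2 or _b are one class to them, and where a whole thing is asked for, a point or a joint stands for the part that bears it (a point fixed in the world has none). Each returns a list of dicts, best first, with "conf" (0 to 1); they miss things now and then, are a little off and sometimes report something else, mostly with a low value. They report only what shows in the picture. A call takes as long as a camera call.
- spot_in(label, camera): "location" ([column, row] in pixels, amid what is visible of it).
The state is a dict: "time_s": time; "joint_pos": joint angles; "qd": joint speeds; "tau": joint torques, N m; "tcp_pos": TCP position; "tcp_rot": TCP orientation; "wrist_force": force on the tool from outside, world axes, zero at the start; "torque": the same for the moment, N m; "opening": opening from 0.0 (shut) to 1.0 (fully open); "grip_force": force on a finger pad.
Only numpy, scipy, OpenCV 4.12 (cv2) and the standard library are available. Lean on these libraries where they do the work, as an engineer would, in place of code of your own. Each camera call takes 0.05 s, during which the arm holds its last target. There are 200 camera calls.

## Task

Press the reader's ejector slide fully home to push the stitch cartridge up out of its slot, without forcing the slide (never over 60 N), and let it spring back. Then pull the cartridge out, set it down on the floor of the open wooden case before letting go, and lower the case's lid closed without slamming it. Leave the spool, the jar and the wooden block where they are.

Things in the scene. Friction and masses are not known exactly. Their poses are not given: they have to be found in the camera images.
- dock: Fixed white cartridge reader on a grey stand, 160 (x) by 210 mm (y). Origin on the table under its middle. A block 200 mm wide (local y -90 to +110) with a sloping face 76 mm high; its outward normal leans 26 degrees from vertical to local -x, the robot's side; face centre at local (-30, 0, 125) mm. Cartridge slot at local y = -35 mm, ejector slide at local y = +65 mm
- slot: Slot in the sloping face: origin at the centre of its mouth, level with the face. z = the way out (26 degrees from vertical, leaning to the robot), x up the slope, y along the face. Opening 62 (y) by 20 mm (x), 90 mm deep. A spring clamp inside holds the cartridge by friction wherever it stands (a few newtons). Nothing stands proud of the face
- ejector_top (a point): Centre of the top of the ejector slide: a ribbed grey rectangular cap 54 mm (along y) by 26 mm, 5 mm below the sloping face at rest, in a straight-walled well 60 mm (y) by 30 mm. It moves into the well along minus the z axis of slot. Its centre lies 100 mm from the slot's centre in the slot's +y
- ejector (a joint): Travel of the ejector slide, m: 0 at rest, 0.024 fully pressed against its stop. A spring returns it; pressing takes about 6 to 16 N. Each mm pressed pushes the cartridge 1.45 mm out of the slot, up to 35 mm
- cartridge: Grey stitch cartridge, a plain block 18 mm thick (its x) by 60 mm wide (its y) by 88 mm long (its z), about 120 g, paper label on both faces. Origin: centre of its foot end (the end deep in the slot); z runs along its length to the top end. At the start fully in the slot, its top end 2 mm below the face
- cartridge_top (a point): Centre of the cartridge's top end, 88 mm from its foot
- case: Fixed open plywood case, outside 130 (x) by 190 (y) by 105 mm high, walls and floor 6 mm; inside 118 by 178 by 99 mm, empty. Origin: centre of the underside; front faces local -x
- lid_hinge (a point): Middle of the lid's hinge, on the top of the case's far (local +x) rim, 105 mm above the table; hinge axis along the case's y
- lid_edge (a point): Middle of the lid's free edge, outer face. The lid is a plywood plate 145 mm from hinge to free edge (it overhangs the case's front by 15 mm when shut), 190 mm wide, 8 mm thick
- lid (a joint): Angle of the lid, rad: 0 = shut flat on the rim, pi/2 = upright. The hinge is stiff: the lid stays where it is left, and needs a push of a few newtons near its free edge
- spool: Bystander: white conical thread spool, 56 mm wide, 100 mm high, standing; origin under its centre
- jar: Bystander: glass jar with steel cap, 64 mm wide, 85 mm high; origin under its centre
- clapper: Bystander: wooden pressing block 160 (x) by 50 by 35 mm lying between reader and case; origin under its centre

How it is judged:
By the outcome, as a careful person would: the job done as asked, in the order asked, and still so for the second after the job is handed in, with the robot touching nothing.
It also fails if it takes over 72 s, if anything falls off the work surface, if the arm or the gripper's body presses on something with over 40 N, if the wrist force passes 120 N, or if a joint passes its speed limit or range.

## Working session

There is one attempt and no reset: what is moved stays moved. The work goes in short steps, each a Python script; the robot and the scene stay as the last script left them, time stands still between calls to the robot, and variables do not carry over. Pictures are saved under pics/ and viewed, at most 11 in all, crops included, and the job is handed in when it is done.

```bash
mkdir -p pics; python3 - <<'E'
from workcell import robot, kin, viewer, spot_in
import cv2,numpy as np
for c in ["scene","top"]:
    d=viewer.camera(c); cv2.imwrite(f"pics/{c}0.png",d["pixels"][:,:,::-1])
    print(c,d["vfov"],d["cx"],d["cy"],[k for k in d]); print(np.round(d["extrinsics"],4).tolist())
    for n in ["dock","slot","ejector_top","cartridge","cartridge_top","case","lid_hinge","lid_edge","spool","jar","clapper"]:
        print(n,[(np.round(r["location"],1).tolist(),round(r["conf"],2)) for r in spot_in(n,c)[:2]])
print(robot.get_state())
E
```

```text
scene 43.10931976800592 287.47381980677574 214.2404582400207 ['pixels', 'vfov', 'cx', 'cy', 'extrinsics']
[[-0.0624, -0.6248, 0.7783, 1.4977], [0.9979, -0.0509, 0.0392, 0.0687], [0.0152, 0.7791, 0.6267, 0.8414], [0.0, 0.0, 0.0, 1.0]]
dock [([394.3, 247.2], 0.82)]
slot [([281.1, 203.0], 0.72), ([163.2, 202.1], 0.68)]
ejector_top []
cartridge []
cartridge_top []
case [([170.5, 214.5], 0.73)]
lid_hinge [([167.5, 200.5], 0.94), ([272.3, 274.1], 0.54)]
lid_edge [([165.6, 202.6], 0.96), ([280.2, 242.3], 0.24)]
spool [([272.9, 274.5], 0.69)]
jar [([279.7, 242.5], 0.72), ([170.9, 215.8], 0.24)]
clapper [([279.9, 204.8], 0.71)]
top 52.81481343322106 282.5758606555313 212.2481847657472 ['pixels', 'vfov', 'cx', 'cy', 'extrinsics']
[[-0.0103, 0.9862, -0.1653, 0.4502], [-0.9999, -0.0086, 0.0111, 0.019], [0.0095, 0.1654, 0.9862, 0.8899], [0.0, 0.0, 0.0, 1.0]]
dock [([151.2, 213.0], 0.6)]
slot [([288.1, 281.6], 0.75), ([176.2, 197.6], 0.68)]
ejector_top [([122.3, 217.7], 0.83)]
cartridge [([177.2, 204.2], 0.59)]
cartridge_top [([172.9, 204.3], 0.65)]
case [([407.3, 193.2], 0.91), ([122.5, 217.9], 0.73)]
lid_hinge [([418.9, 157.7], 0.79)]
lid_edge [([420.1, 159.7], 0.83)]
spool [([290.0, 170.0], 0.85)]
jar [([281.8, 202.3], 0.85)]
clapper [([287.3, 282.4], 0.9)]
{'time_s': 1.2, 'joint_pos': array([ 1.02702977e+00,  3.42020104e-01,  1.52408476e+00, -2.52031631e-05,
        1.27538602e+00, -1.45991742e-01]), 'qd': array([-0.00078654,  0.00114266, -0.00182008, -0.00065602, -0.00130977,
       -0.00052112]), 'tau': array([ 1.00400073e-03, -4.33579588e+01, -2.46273977e+01, -1.00808675e-04,
        9.10652579e-05, -3.41220300e-05]), 'tcp_pos': array([0.20336581, 0.48404317, 0.23131639]), 'tcp_rot': array([1.97575198e-01, 9.80287733e-01, 4.38145798e-05, 2.85499935e-05]), 'wrist_force': array([-0.82886532,  0.76826613, -0.03262931]), 'torque': array([-0.00690988, -0.04074437,  0.00121608]), 'grip_force': 0.0, 'opening': 0.9968539085220972}
```

View pics/top0.png

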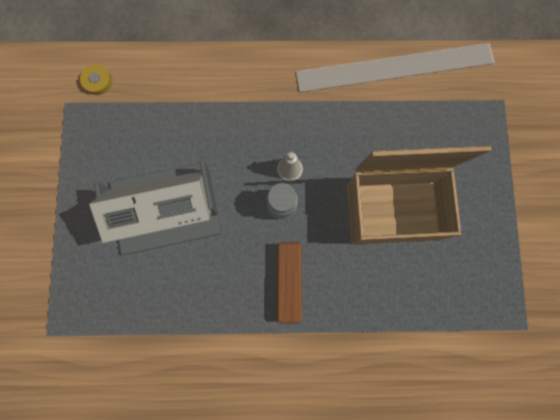

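View pics/scene0.png

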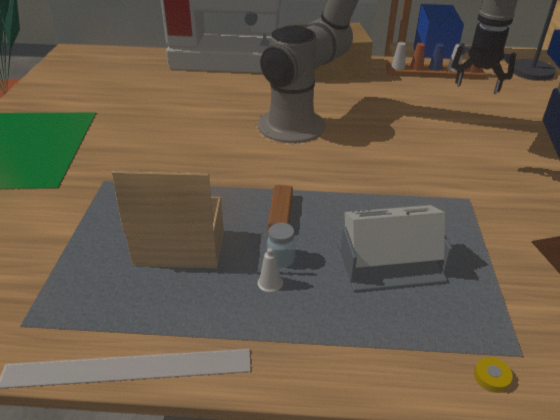

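The top view shows the reader at left, with the ejector cap near (122,218) and the slot near (176,206). The case is at right, with its opening around (405,210) and its lid standing upright near (430,158). The block, jar and spool lie between them. Next I take close wrist views, starting from a rough estimate.

```bash
cat > h.py <<'E'
from workcell import robot, kin, viewer, spot_in
import cv2,numpy as np
from scipy.spatial.transform import Rotation as R
from scipy.optimize import least_squares
def f(d): return d["pixels"].shape[0]/2/np.tan(np.radians(d["vfov"])/2)
def ray(d,p):
    v=np.array([(p[0]-d["cx"])/f(d),-(p[1]-d["cy"])/f(d),-1]); E=d["extrinsics"]
    return E[:3,3],E[:3,:3]@v
def onz(d,p,z):
    o,v=ray(d,p); return o+v*(z-o[2])/v[2]
def proj(d,P):
    E=d["extrinsics"]; q=(np.atleast_2d(P)-E[:3,3])@E[:3,:3]
    return np.c_[d["cx"]+f(d)*q[:,0]/-q[:,2], d["cy"]-f(d)*q[:,1]/-q[:,2]]
def quat(z,y):
    z=np.array(z)/np.linalg.norm(z); y=np.array(y)-np.dot(y,z)*z; y/=np.linalg.norm(y)
    return R.from_matrix(np.c_[np.cross(y,z),y,z]).as_quat()
def best(pos,z,y):
    """of the two equivalent half-turn grasps take the one nearest in joints"""
    q0=robot.get_state()["joint_pos"]; c=[]
    for s in (1,-1):
        q=quat(z,s*np.array(y)); j=kin.solve_ik(pos,q)
        if j is not None: c.append((np.abs(np.array(j)-q0).max(),q,j))
    return min(c,key=lambda t:t[0])[1:]
def save(d,n,s=1): cv2.imwrite(f"pics/{n}.png",d["pixels"][:,:,::-1])
def load(n): return np.load(f"{n}.npy",allow_pickle=True).item()
def fr(x,y,a):
    return np.array([x,y,0]),R.from_euler("z",a).as_matrix()
E
python3 - <<'E'
from h import *
d=viewer.camera("top")
e=onz(d,(122.3,217.7),.12); s=onz(d,(176.2,205),.125)
print("ej",e,"slot",s,np.linalg.norm(e-s))
for p in [(358,171),(453,169),(361,241),(458,236)]: print("rim",onz(d,p,.105))
print("lid top",onz(d,(376,152),.25),onz(d,(488,149),.25))
for n,p,z in [("spool",(290,170),.05),("jar",(282,202),.08),("clap",(287,282),.035)]: print(n,onz(d,p,z))
yv=(e-s)/np.linalg.norm(e-s)*[1,1,0]
n=np.array([-yv[1]*np.sin(.454),yv[0]*np.sin(.454),np.cos(.454)]); print(yv,n)
m=(e+s)/2
pos=m+.17*n
q,j=best(pos,-n,yv); print(pos,j)
robot.move_to(pos,q)
w=viewer.camera("wrist"); np.save("w1.npy",w); save(w,"w1")
print(w["vfov"],w["extrinsics"].round(3).tolist(), robot.get_state()["time_s"], robot.get_state()["tcp_pos"])
for k in ["ejector_top","cartridge_top","slot","dock"]: print(k,[(np.round(r["location"],1).tolist(),round(r["conf"],2)) for r in spot_in(k,"wrist")[:2]])
E
```

```text
ej [0.5716773  0.30461908 0.12      ] slot [0.59360297 0.20545482 0.125     ] 0.10168227540892075
rim [ 0.66065632 -0.13519664  0.105     ]
rim [ 0.66319615 -0.31830126  0.105     ]
rim [ 0.52614793 -0.13543382  0.105     ]
rim [ 0.53381799 -0.31770215  0.105     ]
lid top [ 0.65240007 -0.13634554  0.25      ] [ 0.65602756 -0.31407505  0.25      ]
spool [ 0.67859944 -0.00654368  0.05      ]
jar [0.6062249  0.01082155 0.08      ]
clap [0.45234486 0.00203558 0.035     ]
[-0.21562923  0.97523642 -0.        ] [-0.42770342 -0.09456718  0.89870004]
[0.50993055 0.23896053 0.27527901] [ 0.32960576  0.15616105  1.74131186 -0.06870258  0.7942481  -1.42184907]
62.75946316978518 [[-0.216, -0.688, -0.693, 0.374], [0.976, -0.152, -0.153, 0.21], [0.0, -0.71, 0.704, 0.368], [0.0, 0.0, 0.0, 1.0]] 2.75 [0.50957856 0.23965454 0.27514678]
ejector_top [([335.4, 182.9], 0.96)]
cartridge_top [([226.9, 185.3], 0.74)]
slot [([226.1, 176.8], 0.78)]
dock [([278.2, 152.3], 0.86)]
```

View w1.

View pics/w1.png

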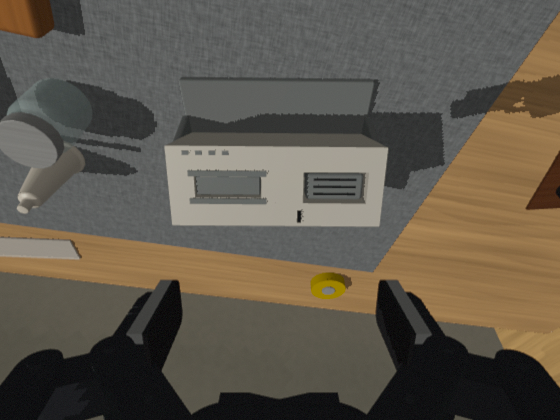

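The wrist view shows the face with corners near (167,147), (386,147), (382,224) and (172,225). The well is around (335,187) and the slot around (228,187). I'll zoom in for the exact edges.

```bash
python3 - <<'E'
from h import *
w=load("w1")
c=w["pixels"][130:240,150:400,::-1]; cv2.imwrite("pics/w1z.png",cv2.resize(c,None,fx=3.2,fy=3.2,interpolation=cv2.INTER_CUBIC))
E
```

```text
(no output)
```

View pics/w1z.png

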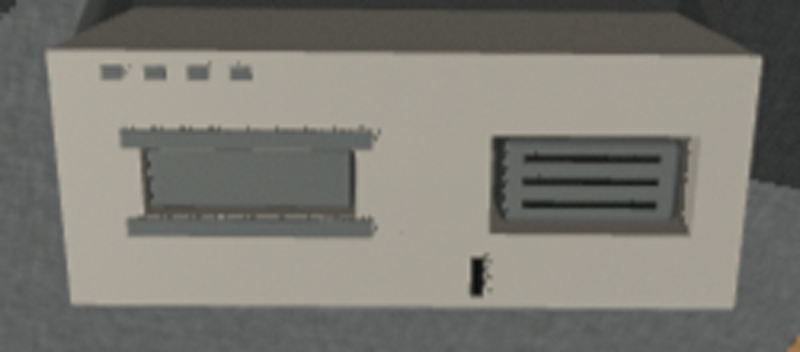

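```bash
cat >> h.py <<'E'
c26,s26=np.cos(np.radians(26)),np.sin(np.radians(26))
SL=np.array([[c26,0,-s26],[0,1,0],[s26,0,c26]])   # slot axes in dock
def face(p,x,y,z=0):  # p=(dock x,y,yaw): face coords (y in dock local) to world
    o,A=fr(*p); return o+A@(np.array([-.03,0,.125])+SL@np.array([x,y,z]))
E
python3 - <<'E'
from h import *
w=load("w1")
F=np.array([(-38,-90),(-38,110),(38,-90),(38,110),(-15,35),(-15,95),(15,35),(15,95)])/1e3
Z=np.array([(47,50),(762,56),(72,304),(735,308),(492,136),(697,137),(490,233),(690,234)])
px=(Z+.5)/3.2-.5+[150,130]
def res(p,full=False):
    off=np.array([0,0,p[3]]) if len(p)>3 else 0
    r=proj(w,[face(p[:3],*k)+off for k in F])-px
    return r.ravel()
for p0 in ([.6,.24,.2],[.6,.24,.2,0]):
    r=least_squares(res,p0,loss="soft_l1"); print(r.x.round(4)); print(r.fun.reshape(-1,2).round(1).tolist())
    p=r.x[:3]
    print("ej",face(p,0,.065,-.005),"slot",face(p,0,-.035), onz(w,(335.4,182.9),face(p,0,.065,-.005)[2]))
E
```

```text
[0.6148 0.25   0.2076]
[[1.0, 0.2], [-0.7, 0.2], [0.9, -0.5], [-1.0, -0.4], [-0.1, -0.5], [0.6, -0.3], [-0.5, 0.1], [-0.1, 0.2]]
ej [0.57418228 0.30784751 0.12050603] slot [0.59264512 0.20954223 0.125     ] [0.56995571 0.30789072 0.12050603]
[0.6136 0.2496 0.2082 0.0017]
[[0.0, 0.2], [-0.2, -0.0], [0.2, -0.1], [-0.5, -0.1], [-0.1, -0.5], [1.1, -0.3], [-0.5, 0.3], [0.3, 0.4]]
ej [0.57293842 0.30741068 0.12050603] slot [0.5914659  0.20911756 0.125     ] [0.56995571 0.30789072 0.12050603]
```

```bash
cat >> h.py <<'E'
P=(.6135,.2488,.208)
N=fr(*P)[1]@SL[:,2]; U=fr(*P)[1]@SL[:,0]; Y=fr(*P)[1]@SL[:,1]
def st():
    s=robot.get_state(); return round(s["time_s"],2),s["tcp_pos"].round(4).tolist(),s["wrist_force"].round(1).tolist(),round(s["opening"],3),round(s["grip_force"],1)
E
python3 - <<'E'
from h import *
robot.grip(0.0,force=60)
pos=face(P,0,.065,.012); q,j=best(pos,-N,Y)
robot.move_straight(pos,.12,orientation=q)
print(st(),pos)
w=viewer.camera("wrist"); np.save("w2.npy",w)
print(spot_in("ejector_top","wrist")[:1], proj(w,[face(P,0,.065,-.005),face(P,0,.065,.012)]+[face(P,a,.065+b) for a in(-.015,.015) for b in (-.03,.03)]).round(0).tolist())
c=w["pixels"][130:420,130:430,::-1]; cv2.imwrite("pics/w2.png",cv2.resize(c,None,fx=2,fy=2,interpolation=cv2.INTER_CUBIC))
E
```

```text
(5.23, [0.5658, 0.3051, 0.1366], [-0.4, -0.2, 0.2], 0.0, 0.0) [0.56557683 0.30511758 0.13578553]
[{'location': [284.0, 258.6], 'conf': 0.69}] [[279.0, 259.0], [279.0, 276.0], [218.0, 237.0], [339.0, 237.0], [221.0, 289.0], [336.0, 289.0]]
```

View pics/w2.png

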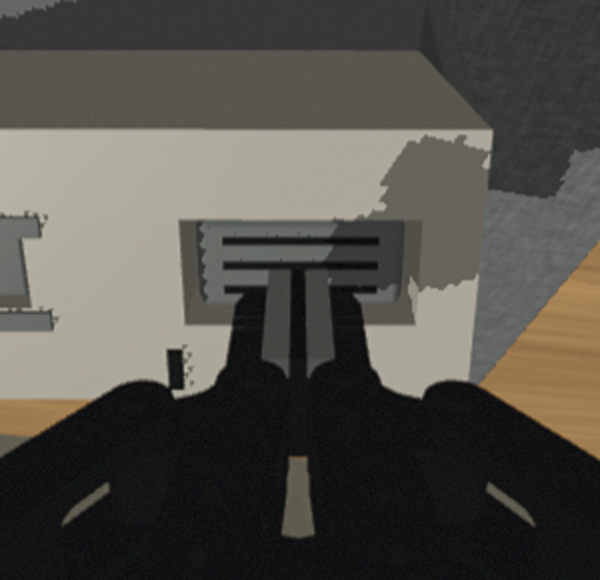

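The well shows at (180–421, 220–325) in the crop, about 3 px below the prediction, and the shut fingers line up with it sideways. I shift 1 mm up the slope and descend until contact.

```bash
python3 - <<'E'
from h import *
D=lambda: round(float((robot.get_state()["tcp_pos"]-face(P,0,.065))@N)*1e3,2)
X=.001
hit=robot.move_straight(face(P,X,.0655,-.012),.03,stop_force=4)
print(hit,D(),st())
E
```

```text
True -5.81 (5.92, [0.5737, 0.3072, 0.12], [0.9, -0.2, 3.4], -0.0, 1.1)
```

```bash
python3 - <<'E'
from h import *
D=lambda: round(float((robot.get_state()["tcp_pos"]-face(P,0,.065))@N)*1e3,2)
X=.001
hit=robot.move_straight(face(P,X,.0655,-.026),.04,stop_force=30); print(hit,D(),st())
hit=robot.move_straight(face(P,X,.0655,-.036),.012,stop_force=22); print(hit,D(),st())
robot.dwell(.2); print(D(),st())
E
```

```text
False -25.91 (6.59, [0.5823, 0.309, 0.102], [-2.4, -2.5, 4.3], 0.002, 2.7)
True -28.71 (7.08, [0.5835, 0.3092, 0.0995], [-3.4, -1.2, 7.8], 0.002, 4.0)
-28.71 (7.28, [0.5835, 0.3092, 0.0995], [-3.2, -1.5, 7.1], 0.003, 4.1)
```

```bash
python3 - <<'E'
from h import *
D=lambda: round(float((robot.get_state()["tcp_pos"]-face(P,0,.065))@N)*1e3,2)
for k in range(2):
    hit=robot.move_straight(face(P,.001,.0655,-.036),.012,stop_force=30); print(hit,D(),st())
w=viewer.camera("wrist"); save(w,"w3"); np.save("w3.npy",w)
print(spot_in("cartridge_top","wrist")[:1])
E
```

```text
True -28.72 (7.59, [0.5835, 0.3092, 0.0995], [-4.0, -2.8, 7.0], 0.002, 4.2)
True -28.72 (7.91, [0.5835, 0.3092, 0.0995], [-3.9, -1.6, 6.7], 0.002, 4.2)
[{'location': [41.7, 338.4], 'conf': 0.77}]
```

```bash
python3 - <<'E'
from h import *
robot.move_straight(face(P,.001,.0655,-.002),.08)
robot.move_straight(face(P,0,.03,.13),.2)
w=viewer.camera("wrist"); np.save("w4.npy",w); print(st())
print(spot_in("cartridge_top","wrist")[:1],spot_in("ejector_top","wrist")[:1])
print(proj(w,[face(P,a,-.035+b,.033) for a in (-.009,.009) for b in (-.03,.03)]+[face(P,0,.065,-.005)]).round(1).tolist())
c=w["pixels"][110:310,130:430,::-1]; cv2.imwrite("pics/w4.png",cv2.resize(c,None,fx=2.6,fy=2.6,interpolation=cv2.INTER_CUBIC))
E
```

```text
(9.38, [0.5219, 0.2602, 0.2402], [-0.5, 0.2, -0.7], 0.0, 0.0)
[{'location': [195.8, 204.6], 'conf': 0.73}] [{'location': [320.8, 199.5], 'conf': 0.56}]
[[149.2, 200.5], [231.0, 200.6], [152.1, 223.4], [232.1, 223.6], [320.3, 197.6]]
```

View pics/w4.png

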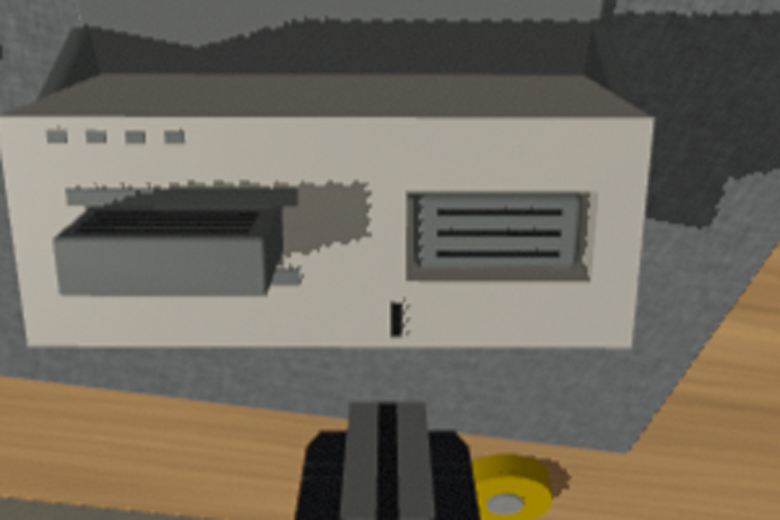

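The cartridge stands about 33 mm proud, its top end at crop (57–266, 238–295), within 1 px of the prediction. The ejector cap is back at rest. Next I grip across the thickness and pull.

```bash
python3 - <<'E'
from h import *
C=lambda x,z: face(P,x,-.035,z)
q,j=best(C(0,.1),-N,U); print(np.round(j,2))
robot.move_to(C(0.0005,.10),q)
robot.grip(0.55); 
hit=robot.move_straight(C(.0005,.004),.1,stop_force=8); print(hit,st(),C(.0005,.004))
if not hit:
    robot.grip(0.0,force=60); print(st())
    robot.move_straight(C(.0005,.09),.08); print(st())
    w=viewer.camera("wrist"); save(w,"w5"); np.save("w5.npy",w)
E
```

```text
[ 0.22  0.25  1.8  -0.01  0.64  0.02]
False (12.33, [0.5903, 0.2082, 0.1295], [0.3, 0.2, -0.1], 0.55, 0.0) [0.59009826 0.20808999 0.12881436]
(12.7, [0.5892, 0.2079, 0.1284], [-3.9, -0.9, -1.0], 0.199, 61.3)
(13.93, [0.5531, 0.2003, 0.2055], [-0.1, -1.1, -2.5], 0.199, 61.2)
```

View pics/w5.png

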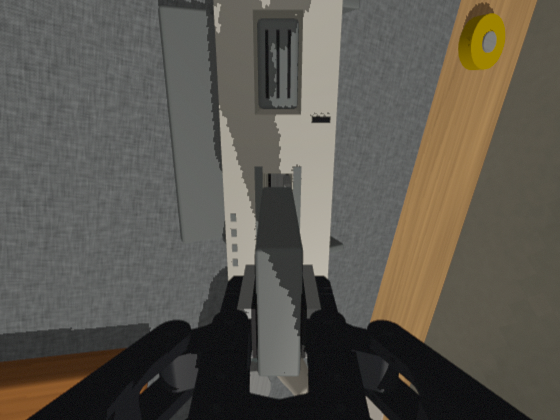

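The cartridge is held squarely between the pads and its foot is clear of the slot. Next I carry it over and look at the case.

```bash
python3 - <<'E'
from h import *
p=robot.get_state()["tcp_pos"]
robot.move_straight(p+[-.03,0,.09],.2)
pos=np.array([.53,-.225,.32]); z=[0,0,-1]
for s in (1,-1): print(s,kin.solve_ik(pos,quat(z,[0,s,0])))
q=quat(z,[0,1,0])
robot.move_to(pos,q)
w=viewer.camera("wrist"); np.save("w6.npy",w); save(w,"w6"); print(st(),w["extrinsics"][:3,3])
for k in ["case","lid_hinge","lid_edge"]: print(k,[(np.round(r["location"],1).tolist(),round(r["conf"],2)) for r in spot_in(k,"wrist")[:2]])
E
```

```text
1 [-5.34552618e-01  3.90327381e-01  1.20957112e+00 -4.44089210e-16
  1.54169415e+00 -2.10534894e+00]
-1 [-5.34552618e-01  3.90327381e-01  1.20957112e+00 -4.44089210e-16
  1.54169415e+00  1.03624371e+00]
(16.5, [0.5302, -0.2243, 0.3198], [-0.9, 0.1, -1.6], 0.197, 61.0) [ 0.44535129 -0.22436298  0.46420698]
case [([259.9, 223.8], 0.68), ([332.2, 302.1], 0.25)]
lid_hinge [([335.1, 302.2], 0.91), ([462.5, 88.4], 0.54)]
lid_edge [([334.4, 299.2], 0.84)]
```

View pics/w6.png

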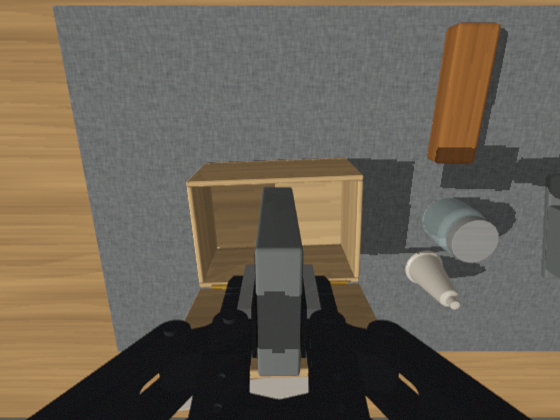

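The wrist view shows the rim's front corners at (189,182) and (362,178), and the hinge line ends at (201,286) and (361,282). The case is empty, with the cartridge hanging over its front half. I fit the case pose and the lid angle with all views.

```bash
python3 - <<'E'
from h import *
w=load("w6"); t=viewer.camera("top"); s=viewer.camera("scene")
c=lambda p,v: fr(*p[:3])[0]+fr(*p[:3])[1]@np.array(v)
def lid(p,y,r,o):  # hinge at (65,y,105); o = height above underside
    th=p[3]; return c(p,[.065-r*np.cos(th)+o*np.sin(th),y,.105+r*np.sin(th)+o*np.cos(th)])
def res(p):
    a=proj(w,[c(p,[-.065,-.095,.105]),c(p,[-.065,.095,.105]),c(p,[.065,-.095,.105]),c(p,[.065,.095,.105])])-[(189,182),(362,178),(201,286),(361,282)]
    b=proj(t,[lid(p,.095,.145,.004),lid(p,-.095,.145,.004),c(p,[-.065,.095,.105]),c(p,[-.065,-.095,.105])])-[(373,152),(489,148),(360,241),(459,237)]
    d=proj(s,[lid(p,-.095,.145,.008),lid(p,.095,.145,.008)])-[(119,174),(209,176)]
    return np.r_[a,b,d].ravel()
r=least_squares(res,[.596,-.227,.02,1.6],loss="soft_l1"); print(r.x.round(4)); print(res(r.x).reshape(-1,2).round(1).tolist())
E
```

```text
[ 0.599  -0.224   0.0321  1.4844]
[[-0.7, -0.9], [3.8, -2.5], [0.2, 0.7], [-0.8, 0.2], [-2.8, 0.1], [0.7, -0.5], [-1.4, -2.5], [0.7, -2.7], [-6.9, -1.3], [0.3, -0.4]]
```

```bash
cat >> h.py <<'E'
K=(.598,-.2245,.032)
def case(x,y,z): o,A=fr(*K); return o+A@np.array([x,y,z])
CY=case(0,1,0)-case(0,0,0)
E
python3 - <<'E'
from h import *
q=quat([0,0,-1],CY)
robot.move_straight(case(-.012,0,.19),.15,orientation=q)
robot.move_straight(case(-.012,0,.076),.1,stop_force=10); print(st())
hit=robot.move_straight(case(-.012,0,.055),.015,stop_force=4); print(hit,st())
w=viewer.camera("wrist"); save(w,"w7")
if hit:
    robot.grip(0.42); robot.dwell(.2); print(st())
    robot.move_straight(case(-.012,0,.20),.1)
    w=viewer.camera("wrist"); save(w,"w8"); print(st(),spot_in("cartridge","wrist")[:1],spot_in("cartridge_top","wrist")[:1])
    print(proj(w,[case(-.012,0,.094)]))
E
```

```text
(19.13, [0.5864, -0.2251, 0.0768], [0.5, -0.3, -1.1], 0.201, 61.1)
True (19.92, [0.586, -0.2249, 0.0658], [0.0, 0.2, 3.9], 0.202, 61.8)
(20.49, [0.5852, -0.2245, 0.0647], [-0.1, 0.5, 0.4], 0.42, 0.0)
(22.04, [0.5857, -0.2247, 0.1992], [-0.1, -0.3, 0.3], 0.425, 0.0) [{'location': [277.5, 202.6], 'conf': 0.7}] [{'location': [278.0, 195.4], 'conf': 0.57}]
[[277.94797854 208.54967797]]
```

View pics/w8.png

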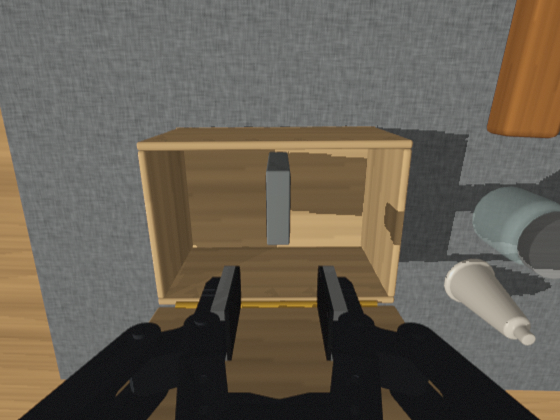

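The cartridge stands upright on the case floor at (278,200), clear of the walls. Next I go behind the lid and sweep it shut.

```bash
cat >> h.py <<'E'
def lidp(th,r=.12):
    return case(.065-r*np.cos(th)+.008*np.sin(th)+.011,0,.105+r*np.sin(th)+.008*np.cos(th))
E
python3 - <<'E'
from h import *
q=quat([0,0,-1],CY)
for pt in [case(.12,0,.35),case(.10,0,.225)]: print(kin.solve_ik(pt,q))
robot.move_straight(case(-.03,0,.35),.2); robot.grip(0.0)
robot.move_straight(case(.12,0,.35),.2)
hit=robot.move_straight(case(.105,0,.225),.15,stop_force=6); print(hit,st())
hit=robot.move_straight(lidp(1.5),.05,stop_force=5) if not hit else None; print(hit,st(),lidp(1.5))
w=viewer.camera("wrist"); save(w,"w9")
E
```

```text
[-4.00084954e-01  8.48153997e-01  3.20408524e-01 -4.44089210e-16
  1.97303013e+00 -2.00288128e+00]
[-4.11579712e-01  7.61170938e-01  8.21233993e-01 -4.44089210e-16
  1.55918772e+00 -2.01437604e+00]
False (25.55, [0.7033, -0.2214, 0.2267], [0.0, -1.1, -0.6], -0.002, 0.0)
False (26.29, [0.6737, -0.2221, 0.2255], [0.2, -0.5, 0.1], 0.001, 0.0) [ 0.67345285 -0.22208468  0.2252653 ]
```

```bash
python3 - <<'E'
from h import *
for th in np.arange(1.4,.15,-.1):
    hit=robot.move_straight(lidp(th),.06,stop_force=20)
    print(round(th,2),hit,st()[2])
    if hit: break
print(st())
E
```

```text
1.4 False [0.4, 0.3, -0.1]
1.3 False [0.4, 0.2, -0.0]
1.2 False [-0.2, -0.4, 0.0]
1.1 False [0.1, -0.9, 0.9]
1.0 False [0.1, 0.5, 0.7]
0.9 False [-0.5, 1.0, -0.2]
0.8 False [0.4, 0.2, -0.4]
0.7 False [-0.2, 0.4, 0.4]
0.6 False [0.5, 0.1, -0.5]
0.5 False [-0.6, -0.1, -0.3]
0.4 False [-0.1, 0.5, -1.0]
0.3 False [0.2, 0.0, 0.2]
0.2 False [0.3, -0.5, -0.5]
(30.89, [0.5576, -0.2256, 0.1361], [0.3, -0.5, -0.5], 0.003, 0.0)
```

```bash
python3 - <<'E'
from h import *
a=viewer.camera("scene"); b=viewer.camera("wrist")
cv2.imwrite("pics/m10.png",np.hstack([cv2.resize(a["pixels"][120:320,60:360,::-1],(400,267)),cv2.resize(b["pixels"][:,:,::-1],(356,267))]))
E
```

```text
(no output)
```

View pics/m10.png

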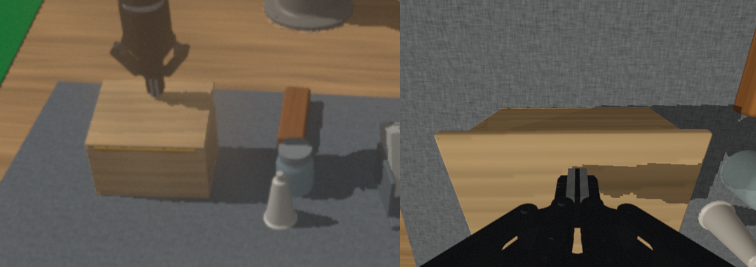

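The lid has followed the fingers and is nearly shut. I press it down gently the rest of the way, then withdraw.

```bash
python3 - <<'E'
from h import *
p=lidp(0); 
hit=robot.move_straight(np.r_[p[:2],.119],.03,stop_force=15); print(hit,st())
if not hit: hit=robot.move_straight(np.r_[p[:2],.104],.015,stop_force=12); print(hit,st())
robot.dwell(.2)
robot.move_straight(np.r_[p[:2],.25],.12)
robot.move_straight(np.r_[p[:2],.33]-[.12,0,0],.2); robot.dwell(.3)
a=viewer.camera("scene"); b=viewer.camera("top"); print(st())
cv2.imwrite("pics/m11.png",np.hstack([cv2.resize(a["pixels"][120:320,60:460,::-1],(400,200)),b["pixels"][100:300,100:500,::-1]]))
print([(k,np.round(spot_in(k,"top")[0]["location"],1)) for k in ["spool","jar","clapper"]])
E
```

```text
False (31.74, [0.554, -0.2259, 0.119], [-0.7, -1.1, -0.2], 0.0, 0.0)
True (32.29, [0.5541, -0.226, 0.1136], [-1.0, 0.3, 5.8], -0.002, 2.9)
(35.06, [0.4342, -0.2258, 0.3296], [-0.2, -0.3, -0.5], -0.001, 0.0)
[('spool', array([288.8, 166.4])), ('jar', array([279.8, 202.2])), ('clapper', array([288.1, 282.7]))]
```

View pics/m11.png

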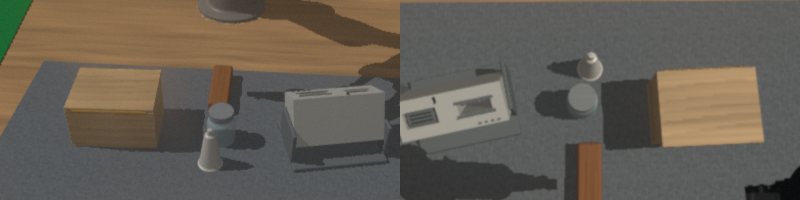

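The lid is flat on the rim: contact came at 113.6 mm against 113 expected. The slot is empty, the bystanders haven't moved, and the arm is clear.

```bash
python3 -c "
from workcell import robot
print(robot.finish_job())"
```

```text
the job is handed in; nothing more can be done
None
```

I pressed the ejector home under a 30 N stop limit and it sprang back; I then stood the cartridge on the case floor, closed the lid gently, left the bystanders unmoved, and handed the job in at about 35 s of the 72 s allowed.

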